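Cam-lock the end board onto a soap mould

TASK

Close the open end of the soap mould: bring the loose end board up square to it, feel for the slot in the cam housing with the board's bolt and slide it in until the board meets the seal, then turn the cam's wing clockwise, about half a turn, until its hook has drawn the board fully home and tight. Do not force the bolt, neither against the housing nor by overtightening; leave the board locked and standing and the things around undisturbed.

Things in the scene. Friction and masses are not known exactly. Their poses are not given: they have to be found in the camera images.
- mould: Fixed wooden soap mould with two white-lined troughs, 230 x 206 x 72 mm, on the table. Origin: on the table, below the middle of its open end; +x runs along the mould, away from that end; z up. Its end face is x = 0; a sprung black rubber seal stands 2.5 mm proud of it (4 N to start, 12 N when flush). The 66 mm wide rail between the troughs carries an aluminium cam housing.
- slot (a point): Nominal middle of the slot for the bolt in the housing's front face: mould x = 6, y = 0, z = 48 mm. The slot is upright, 10.5 mm wide, z = 33 to 64 mm. The housing is screwed down by hand: housing, slot and cam together sit up to 4 mm to either side (mould y) and 1.5 mm fore or aft (mould x) of nominal, so the slot must be felt for.
- cam_axis (a point): Nominal place of the cam's upright axis, at half height of its wing: mould x = 70, y = 0, z = 85 mm; true place off as told for slot. The dark wing is a flat bar, 40 mm long, 10 mm thick, z = 73 to 97 mm, on a 41 mm steel disc; things beside it are no higher than 73 mm, but for the board's lug.
- cam (a joint): Cam angle in rad, grows clockwise seen from above; -0.7 to 3.9. At 0 the wing lies along mould x; open (starts) at -0.5 to 0.1. The hook passes behind the bolt's head from 0.45 and draws it 3.2 mm a rad. Stays where left. Turns with under 0.35 N m; the board is home somewhere between 2.2 and 3.5, felt as a steep rise: over 0.15 N m then stays on the wing even when the hand pauses.
- board: Loose wooden end board, 20 mm thick (x), 206 mm wide (y), 72 mm high, 0.25 to 0.45 kg, standing on the table. Origin: centre of its underside. Its +x side carries the bolt and faces the mould when fitted (board x axis along mould x). In the middle of its top edge a lug to hold it by, 44 mm wide (y), 20 mm thick (x), rises from z = 72 to 108 mm.
- bolt: Steel bolt fixed in the board; same origin and axes as the board. Neck 5 mm thick along +x at y = 0, z = 48 mm; T-shaped head at its end, 7 mm wide (y), z = 36 to 60 mm, x = 69 to 76.5 mm, with a flat nose. At the slot's height while the board stands on the table or up to 2 mm above it. More than 120 N on it counts as forced.
- face (a point): Point at the bottom middle of the board's inner face (board x = +10 mm, y = 0, z = 0). Fully home: mould x = 0.
- oil_bottle: Bystander: dark brown bottle, 45 mm across, 104 mm tall; origin under its centre. Leave alone.
- petal_jar: Bystander: glass jar with a green lid, 60 mm across, 78 mm tall; origin under its centre. Leave alone.
- scoop: Bystander: orange dosing scoop, 134 x 58 x 26 mm, lying; origin under its centre. Leave alone.
- scale: Bystander: black pocket scale with a steel pan, 106 x 127 x 19 mm; origin under its centre. Leave alone.

How it is judged:
By the outcome, as a careful person would: the job done as asked, in the order asked, and still so for the second after the job is handed in, with the robot touching nothing.
It also fails if it takes over 72 s, if anything falls off the work surface, if the arm or the gripper's body presses on something with over 40 N, if the wrist force passes 120 N, or if a joint passes its speed limit or range.

ROBOT

A 6-joint arm with a two-finger parallel gripper is mounted at the origin on the work surface; the furniture and walls round the work are solid. World frame = base frame: x ahead of the robot, y to its left, z up, the work surface at z = 0. Lengths are in m, angles in rad, forces in N, time in s.
With the tool pointing down it reaches from about 0.375 to 0.925 m from the base axis. Payload 5.7 kg.
Tool frame: the origin (TCP) lies midway between the tips of the shut fingers; the grasp point (between the pads) lies 19 mm behind it; z points along the fingers, y is the line along which they close (so a half turn about z gives the same grasp; the last joint's range is limited). The gripper opens to 88 mm and grips with 3 to 60 N. Pads are 20 mm wide; open, the fingers measure 115 mm over their backs; the gripper's body (75 mm by 178 mm) begins 61 mm behind the grasp point.
Start: joints at [-1.328, 0.359, 1.51, -0, 1.272, -0.115], TCP at [0.21, -0.562, 0.223] pointing down, gripper open.
Joint ranges: [-2.97, 2.97], [-1.01, 2.36], [0.21, 2.38], [-0.96, 4.11], [0.2, 2.71], [-2.98, 2.98]. Speed limits (rad/s): [2.39, 2.39, 3.14, 3.14, 3.14, 3.14].

INTERFACE

Orientations are given as a unit quaternion [x, y, z, w].
In Python, from bench import move_ptp, servo_line, goto_joints, move_gripper, sleep, inverse_kinematics, capture, PlanningError, close_job, spot_in, silhouettes, current_clock, current_joint_pos, current_qvel, current_joint_torque, current_position, current_orientation, current_force, current_torque, current_finger_gap, current_grip_force gives the robot as it stands. Calls block until the motion is done:
- move_ptp(position, orientation): joint-space move of the TCP to a pose.
- servo_line(position, orientation=None, rate=0.15, contact_N=None): straight line of the TCP; orientation=None keeps the orientation; rate is the mean speed in m/s. With contact_N (N) it stops when the force on the tool has changed by that much, and returns True; else False.
- goto_joints(angles): joint-space move.
- move_gripper(opening): finger opening in m; the grip force is fixed at half the most; returns when the fingers have stopped.
- sleep(seconds).
- inverse_kinematics(position, orientation): joint angles nearest the present ones, or None.
- capture(name): name is "side" or "top"; returns a dict with "image" (480x640x3 uint8, blue, green, red), "range_z" (480x640 float32, m along the optical axis (not along the pixel's ray), 0 where there is no reading), "intrinsics" (3x3 intrinsics, pixels), "R" (3x3) and "t" (3): a world point X has camera coordinates R X + t. Camera axes: x right, y down, z forward; pixel columns grow to the right and rows downward; lengths in m; the calibration is good to about 2 mm. A picture is of the moment at which its call begins.
A pose or a line that the arm cannot do raises PlanningError and nothing moves.
- close_job(): hands the job in; it is judged then, once.
Trained networks look in the newest picture that a camera, given by its name, has taken for a name from the list of things; names that differ only in an ending like _2 or _b are one class to them, and where a whole thing is asked for, a point or a joint stands for the part that bears it (a point fixed in the world has none). Each returns a list of dicts, best first, with "conf" (0 to 1); they miss things now and then, are a little off and sometimes report something else, mostly with a low value. They report only what shows in the picture. A call takes as long as a camera call.
- spot_in(camera, query): "xy" ([column, row] in pixels, amid what is visible of it).
- silhouettes(camera, query): "region" (480x640 bool, what is visible of it) and "xy" ([column, row] in pixels, amid what is visible of it).
Readings, each from a call of its own:
- current_clock(): time.
- current_joint_pos(): joint angles.
- current_qvel(): joint speeds.
- current_joint_torque(): joint torques, N m.
- current_position(): TCP position.
- current_orientation(): TCP orientation.
- current_force(): force on the tool from outside, world axes, zero at the start.
- current_torque(): the same for the moment, N m.
- current_finger_gap(): finger opening in m.
- current_grip_force(): force on a finger pad.
Only numpy, scipy, OpenCV 4.12 (cv2) and the standard library are available. Lean on these libraries where they do the work, as an engineer would, in place of code of your own. Each camera call takes 0.05 s, during which the arm holds its last target. There are 200 camera calls.

## Working session

There is one attempt and no reset: what is moved stays moved. The work goes in short steps, each a Python script; the robot and the scene stay as the last script left them, time stands still between calls to the robot, and variables do not carry over. Pictures are saved under pics/ and viewed, at most 10 in all, crops included, and the job is handed in when it is done.

```bash
mkdir -p pics; ls
cat > h.py <<'E'
import numpy as np, cv2
from bench import *
def cloud(c):
    K=np.array(c["intrinsics"]);R=np.array(c["R"]);t=np.array(c["t"]);z=c["range_z"]
    v,u=np.mgrid[:480,:640]
    P=np.stack([(u-K[0,2])/K[0,0]*z,(v-K[1,2])/K[1,1]*z,z],-1)
    W=(P-t)@R
    W[z<=0]=np.nan
    return W
E
python3 - <<'E'
from h import *
for n in ("top","side"):
    c=capture(n);cv2.imwrite(f"pics/{n}0.png",c["image"]);W=cloud(c);np.save(f"{n}0.npy",W)
    print(n,"cam",-np.array(c["R"]).T@c["t"])
    for q in ["mould","board","bolt","cam","oil_bottle","petal_jar","scoop","scale"]:
        for s in silhouettes(n,q)[:2]:
            p=W[s["region"]];p=p[~np.isnan(p[:,0])]
            np.save(f"{n}_{q}.npy",s["region"]) if s is not None else 0
            print(q,round(s["conf"],2),np.round(s["xy"]),len(p),np.round(np.median(p,0),3) if len(p) else None,np.round(np.percentile(p,[2,98],axis=0),3).tolist() if len(p) else None)
print(current_clock(),current_orientation())
E
```

```text
pics
top cam [ 0.39366111 -0.03877632  1.15688772]
mould 0.97 [347. 231.] 7839 [ 0.591 -0.071  0.054] [[0.46, -0.186, 0.009], [0.703, 0.066, 0.075]]
board 0.95 [179. 275.] 1235 [0.486 0.318 0.071] [[0.416, 0.255, 0.003], [0.564, 0.392, 0.109]]
bolt 0.42 [349. 229.] 7822 [ 0.592 -0.071  0.055] [[0.462, -0.187, 0.009], [0.702, 0.066, 0.075]]
cam 0.78 [325. 239.] 225 [ 0.561 -0.021  0.075] [[0.545, -0.037, 0.069], [0.581, -0.003, 0.099]]
oil_bottle 0.78 [209. 167.] 455 [0.735 0.254 0.068] [[0.721, 0.239, 0.0], [0.763, 0.28, 0.106]]
petal_jar 0.61 [478. 218.] 665 [ 0.609 -0.384  0.075] [[0.585, -0.414, 0.011], [0.638, -0.364, 0.081]]
scoop 0.56 [377. 329.] 592 [ 0.355 -0.143  0.014] [[0.333, -0.178, -0.001], [0.381, -0.055, 0.027]]
scale 0.97 [436. 316.] 2361 [ 0.376 -0.286  0.017] [[0.326, -0.348, 0.003], [0.426, -0.226, 0.022]]
side cam [0.01721342 0.71361276 0.52124874]
mould 0.69 [318. 248.] 6024 [ 0.579 -0.038  0.031] [[0.444, -0.183, 0.002], [0.703, 0.088, 0.073]]
board 0.75 [218. 350.] 6337 [0.487 0.338 0.048] [[0.415, 0.268, 0.001], [0.558, 0.405, 0.107]]
cam 0.75 [308. 237.] 160 [ 0.558 -0.011  0.077] [[0.548, -0.036, 0.071], [0.581, 0.001, 0.098]]
oil_bottle 0.71 [151. 287.] 1112 [0.731 0.272 0.053] [[0.721, 0.247, 0.0], [0.754, 0.286, 0.104]]
petal_jar 0.79 [371. 199.] 618 [ 0.604 -0.371  0.047] [[0.586, -0.409, 0.001], [0.636, -0.36, 0.078]]
scoop 0.77 [416. 268.] 445 [ 0.353 -0.132  0.01 ] [[0.332, -0.155, 0.0], [0.377, -0.053, 0.025]]
scale 0.77 [434. 244.] 1016 [ 0.377 -0.257  0.016] [[0.324, -0.34, 0.003], [0.422, -0.222, 0.019]]
0.9 [ 9.84041093e-01  1.77941360e-01  5.34338534e-06 -4.58655444e-06]
```

View pics/top0.png

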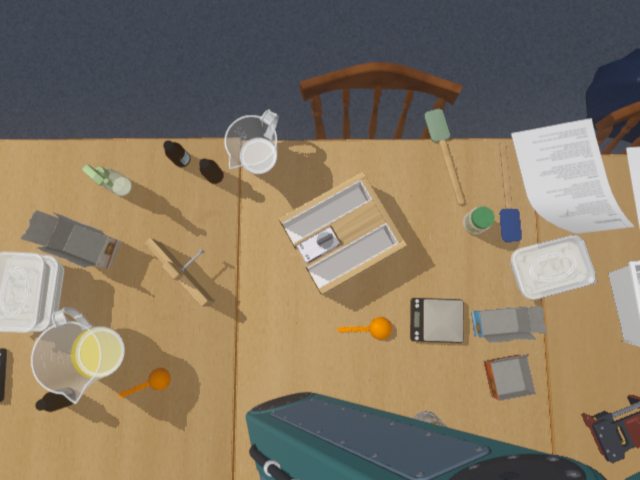

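View pics/side0.png

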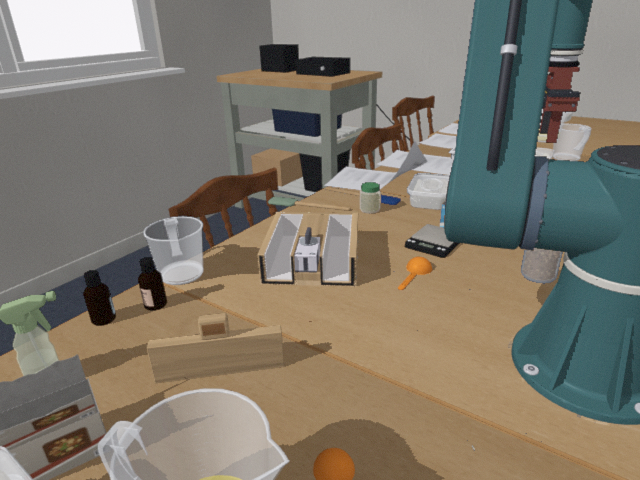

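Run:
```python
from h import *
for n in ("top","side"):
    W=np.load(f"{n}0.npy")
    for q,zl in [("mould",(.066,.0755)),("board",(.066,.0765)),("board",(.1,.115)),("cam",(.09,.105))]:
        m=np.load(f"{n}_{q}.npy") 
        if q=="mould" : m=np.load(f"{n}_mould.npy")
        p=W[m];p=p[(p[:,2]>zl[0])&(p[:,2]<zl[1])][:,:2]
        r=cv2.minAreaRect((p*1000).astype(np.float32))
        print(n,q,zl,len(p),np.round(r[0],1),np.round(r[1],1),round(r[2],1))
        c=p-p.mean(0);_,S,V=np.linalg.svd(c,full_matrices=False);print("  pca",np.round(p.mean(0)*1000,1),np.degrees(np.arctan2(V[0,1],V[0,0])).round(2),S[:2]/np.sqrt(len(p))*1000)
```

```text
top mould (0.066, 0.0755) 3535 [583.1 -60.7] [206.6 232.7] 29.3
  pca [594.1 -83.9] 123.08 [64.98480082 63.30412321]
top board (0.066, 0.0765) 576 [490.9 328. ] [202.9  21.1] 43.4
  pca [488.4 324.4] -136.6 [65.80127416  5.9305686 ]
top board (0.1, 0.115) 169 [491.6 328.4] [44.2 19.9] 43.5
  pca [491.4 327.2] -138.41 [12.38108135  5.63820784]
top cam (0.09, 0.105) 76 [562.8 -19.4] [10.  37.7] 29.4
  pca [562.6 -19.7] 118.19 [10.92282119  2.96344573]
side mould (0.066, 0.0755) 1772 [583.  -58.9] [205.9 237.1] 29.4
  pca [590.5 -70.6] 123.77 [70.63777393 65.58485917]
side board (0.066, 0.0765) 1234 [491.1 331.7] [205.3  23.6] 42.9
  pca [490.2 335.2] 43.56 [62.35016598  6.0630503 ]
side board (0.1, 0.115) 311 [491.3 331.2] [43.5 23.7] 42.5
  pca [488.5 333.8] -136.38 [12.50026652  5.69929675]
side cam (0.09, 0.105) 43 [561.  -13.7] [ 9.5 33. ] 27.8
  pca [559.3 -11.9] 116.05 [10.26838967  2.8397841 ]
```

The top picture shows the mould's open end facing lower left, with the housing at (318,243). The board is at (180,272) with its bolt pointing up and right at (200,252), and the wing lies roughly along the mould. The side picture agrees, with the lug at (213,326) and the housing at (307,255). The nets and the depth data give consistent poses, so I'll start moving.

```bash
cat >> h.py <<'E'
from scipy.spatial.transform import Rotation as Rot
YAW=np.radians(-60.6); D=np.array([np.cos(YAW),np.sin(YAW)]); E_=np.array([-D[1],D[0]])
C=np.array([.583,-.060]); O=C-.115*D
def quat(a):  # tool down, tool y at world angle a
    y=np.array([np.cos(a),np.sin(a),0]);z=np.array([0,0,-1.]);x=np.cross(y,z)
    return Rot.from_matrix(np.stack([x,y,z],1)).as_quat()
def M(x,y,z): return [*(O+x*D+y*E_),z]
def mould(): 
    p=np.array(current_position());q=p[:2]-O
    return np.array([q@D,q@E_,p[2]])*1000
def st(s=""): print(s,"t",round(current_clock(),1),"m",mould().round(1),"F",np.round(current_force(),1),"T",np.round(current_torque(),2),"gap",round(current_finger_gap()*1e3,1))
E
python3 - <<'E'
from h import *
L=[.4915,.3285];a=np.radians(-46.6)
best=None
for k in (0,np.pi):
    q=inverse_kinematics([*L,.16],quat(a+k)); q2=None if q is None else inverse_kinematics(M(-.1,0,.1),quat(YAW+k))
    print(k,None if q is None else np.round(q,2),None if q2 is None else np.round(q2,2))
    if q is not None and q2 is not None and (best is None or abs(q2[5])<best[0]): best=(abs(q2[5]),k)
k=best[1];print("k",k)
move_ptp([*L,.16],quat(a+k)); st("above")
print(servo_line([*L,.081],rate=.12,contact_N=8)); st("down")
move_gripper(0.0); st("grip")
E
```

```text
0 [ 0.47  0.41  1.6  -0.    1.13  1.29] [ 0.12  0.36  1.87 -0.    0.9   1.18]
3.141592653589793 [ 0.47  0.41  1.6  -0.    1.13 -1.86] [ 0.12  0.36  1.87 -0.    0.9  -1.96]
k 0
above t 4.2 m [-267.6  111.1  160. ] F [0.1 0.3 0.8] T [-0.03 -0.03  0.01] gap 87.8
False
down t 5.0 m [-268.3  111.6   81.5] F [ 0.3 -0.1  0.2] T [-0.02 -0.01  0.03] gap 87.7
grip t 6.0 m [-268.4  111.    80.9] F [ 0.1  0.3 -1.1] T [-0.03 -0.05 -0.03] gap 19.5
```

Run:
```python
from h import *
Z0=current_position()[2]; cam=np.array([.5628,-.0194])-O; print("cam mould",cam@D,cam@E_)
p=current_position(); servo_line([p[0],p[1],Z0+.015],rate=.06); st("lift")
y0=cam@E_
move_ptp(M(-.100,y0,Z0+.012),quat(YAW)); st("standoff")
servo_line(M(-.100,y0,Z0+.0012),rate=.05); sleep(.2); st("low")
c=capture("side");cv2.imwrite("pics/side1.png",cv2.resize(c["image"][170:400,180:420],None,fx=2.5,fy=2.5))
c=capture("top");cv2.imwrite("pics/top1.png",c["image"])
hit=servo_line(M(-.078,y0,Z0+.0012),rate=.05,contact_N=8); st(hit)
hit=servo_line(M(-.055,y0,Z0+.0012),rate=.02,contact_N=6); st(hit)
```

```text
cam mould 0.06971246344549448 0.0023321734121468894
lift t 6.4 m [-268.4  111.3   96.5] F [ 0.4 -0.3 -3.6] T [-0.02  0.02  0.01] gap 19.8
standoff t 7.2 m [-100.2    3.3   93.1] F [ 0.2  0.7 -3.2] T [-0.02  0.01 -0.03] gap 20.1
low t 7.8 m [-100.2    2.4   82.1] F [-0.3  0.1 -3.2] T [-0.01 -0.03  0.02] gap 19.7
False t 8.5 m [-77.7   2.2  82.1] F [-0.2  0.6 -3.9] T [ 0.    0.01 -0.03] gap 20.0
False t 9.8 m [-55.1   2.3  82.1] F [ 0.4 -0.2 -4.4] T [0.04 0.   0.01] gap 20.0
```

View pics/side1.png

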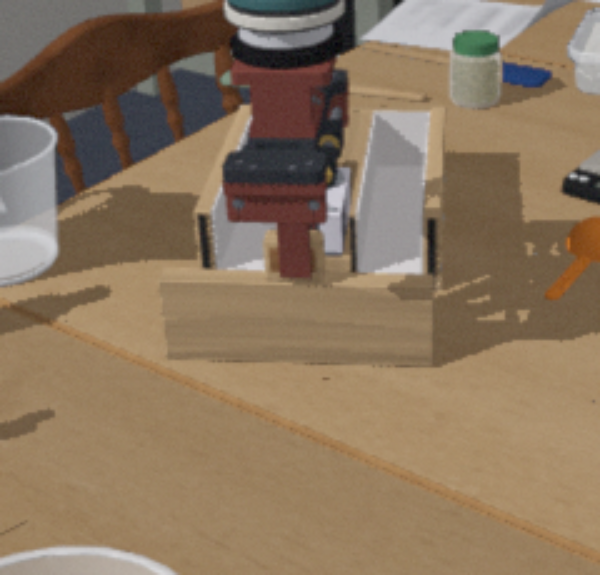

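The picture shows the board square to the mould. The bolt's nose has already passed the housing face (nose at about mould x = 21 mm) with no contact force. I'll feel both slot sides lightly to centre it, then slide in to the seal.

Run:
```python
from h import *
z=current_position()[2]; y=mould()[1]/1000; e=[]
for s in (1,-1):
    h=servo_line(M(-.055,y+s*.006,z),rate=.012,contact_N=4); st(("side",s,h)); e.append(mould()[1]/1000)
yc=np.mean(e); print("slot y",yc*1e3)
servo_line(M(-.055,yc,z),rate=.03)
h=servo_line(M(-.018,yc,z),rate=.03,contact_N=6); st(("in",h))
if not h:
    h=servo_line(M(-.008,yc,z),rate=.01,contact_N=5); st(("seal",h))
```

```text
('side', 1, True) t 10.2 m [-55.7   4.7  81.3] F [ 0.8 -0.7 -2.4] T [-0.04 -0.17 -0.07] gap 19.6
('side', -1, True) t 10.7 m [-55.4  -0.9  81.4] F [ 2.5  2.3 -2.1] T [ 0.21 -0.43  0.23] gap 19.7
slot y 1.900919435332495
('in', False) t 12.4 m [-18.2   1.9  82.1] F [ 0.5 -0.1 -3.1] T [ 0.   -0.05  0.02] gap 19.6
('seal', True) t 13.2 m [-11.    1.2  81.5] F [ 0.5  0.1 -2.2] T [ 0.11 -0.25  0.  ] gap 20.0
```

Run:
```python
from h import *
z=current_position()[2]; p=mould()/1000
sleep(.2); st("now")
for i in range(4):
    h=servo_line(M(mould()[0]/1000+.0015,.0019,z),rate=.008,contact_N=5);sleep(.15); f=np.array(current_force())[:2]@D; st((i,h,round(f,1)))
    if f<-4: break
```

```text
now t 13.4 m [-10.9   1.1  81.3] F [-0.4  0.7  0.3] T [ 0.2  -0.29  0.06] gap 19.8
(0, True, np.float64(-0.1)) t 13.8 m [-10.9   0.6  81. ] F [0.1 0.2 2.5] T [ 0.08 -0.34  0.02] gap 19.5
(1, False, np.float64(-4.3)) t 14.5 m [-10.5   0.7  81. ] F [-4.9  2.1  0.9] T [0.61 0.51 0.06] gap 19.9
```

Run:
```python
from h import *
move_gripper(.04); st("open")
p=current_position(); servo_line([p[0],p[1],.15],rate=.15)
p=current_position(); q0=YAW+np.pi/2
for k in (0,np.pi):
    for s in (0,-1.2,-2.4,-3.6):
        q=inverse_kinematics(M(.0697,.0019,.077),quat(q0+k+s)); print(k,s,None if q is None else np.round(q,2))
servo_line(M(-.10,.12,.25),rate=.4)
c=capture("top");cv2.imwrite("pics/top2.png",cv2.resize(c["image"][150:310,240:440],None,fx=3,fy=3));W=cloud(c)
for n,q,zl in (("top","cam",(.09,.105)),("top","board",(.1,.115)),("top","board",(.066,.0765))):
    s=silhouettes(n,q)
    if s:
        pp=W[s[0]["region"]];pp=pp[(pp[:,2]>zl[0])&(pp[:,2]<zl[1])][:,:2]
        if len(pp)>5:
            r=cv2.minAreaRect((pp*1000).astype(np.float32)); m=np.array(r[0])/1000-O; print(q,len(pp),r[1],r[2],"mould",m@D*1e3,m@E_*1e3)
st()
```

```text
open t 15.0 m [-9.2  2.1 81.5] F [0.2 0.9 0.1] T [-0.01 -0.02 -0.02] gap 40.0
0 0 [-0.16  0.48  1.74 -0.    0.92 -0.67]
0 -1.2 [-0.16  0.48  1.74 -0.    0.92  0.53]
0 -2.4 [-0.16  0.48  1.74 -0.    0.92  1.73]
0 -3.6 [-0.16  0.48  1.74 -0.    0.92  2.93]
3.141592653589793 0 [-0.16  0.48  1.74 -0.    0.92  2.47]
3.141592653589793 -1.2 [-0.16  0.48  1.74 -0.    0.92 -2.61]
3.141592653589793 -2.4 [-0.16  0.48  1.74 -0.    0.92 -1.41]
3.141592653589793 -3.6 [-0.16  0.48  1.74 -0.    0.92 -0.21]
cam 75 (10.899384498596191, 37.11481475830078) 26.79229736328125 mould 70.27317997005471 2.587881963256433
board 166 (43.9099235534668, 20.079500198364258) 29.037883758544922 mould -11.630278197611007 1.248087599488009
board 520 (203.28204345703125, 20.57547378540039) 29.914073944091797 mould -11.903652877353757 0.2021795936801461
 t 16.4 m [-99.4 117.9 248.2] F [-0.5  0.2 -0.3] T [-0.06  0.   -0.02] gap 40.0
```

View pics/top2.png

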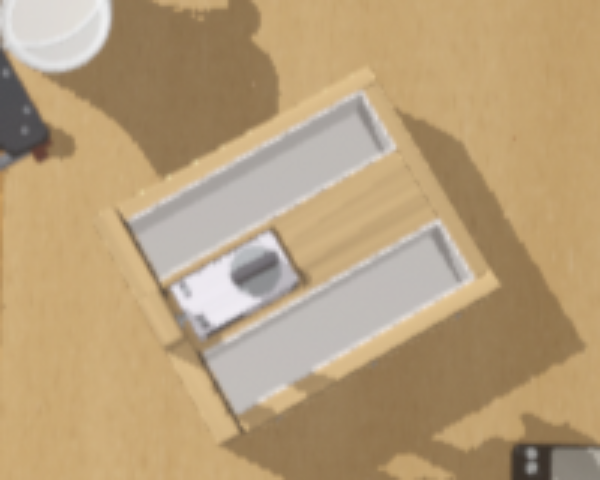

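The board is up against the seal, the bolt is in the housing slot, and the wing at crop pixel (257,266) lies along the mould. Next I'll grip the wing and turn it clockwise in small steps, watching the moment.

```bash
cat > turn.py <<'E'
from h import *
import json,sys
def turn(a0,a1,step,c,pause,limit):
    a=a0
    while a<a1-1e-6:
        a=min(a+step,a1)
        servo_line([*c,.077],quat(YAW+np.pi/2-a),rate=.05)
        sleep(pause); F=np.array(current_force()); T=np.mean([current_torque()[2] for _ in range(3)])
        c=c+np.clip(F[:2]/20000,-.0004,.0004)*(np.linalg.norm(F[:2])>2)
        print(f"a {a:.2f} F {F.round(1)} Tz {T:.2f} t {current_clock():.1f} c {((c-O)@D*1e3).round(1)},{((c-O)@E_*1e3).round(1)}")
        if abs(T)>limit or np.linalg.norm(F[:2])>25: print("STOP");break
    json.dump([a,*c],open("cam.json","w"))
E
python3 - <<'E'
from turn import *
c=np.array(M(.070,.0019,0)[:2])
move_ptp([*c,.15],quat(YAW+np.pi/2))
print(servo_line([*c,.077],rate=.1,contact_N=8)); st("down")
move_gripper(0); st("grip"); print(current_joint_pos()[5])
turn(0,.6,.15,c,.1,.45)
E
```

```text
False
down t 19.0 m [70.3  2.3 77.4] F [0.2 0.6 0.1] T [-0.06 -0.08  0.03] gap 39.7
grip t 19.6 m [70.2  4.7 77.5] F [ 6.4  5.9 -3.9] T [ 0.97 -0.95 -0.01] gap 10.0
-0.6710472331257417
a 0.15 F [ 5.8  6.4 -2.6] Tz -0.04 t 19.9 c 69.9,2.3
a 0.30 F [ 5.7  4.5 -2.5] Tz -0.06 t 20.4 c 69.8,2.7
a 0.45 F [ 4.4  4.5 -2.4] Tz -0.06 t 20.8 c 69.7,3.0
a 0.60 F [ 4.4  3.6 -1.7] Tz -0.07 t 21.1 c 69.7,3.2
```

Run:
```python
from turn import *
a,*c=json.load(open("cam.json"))
turn(a,2.1,.15,np.array(c),.1,.3)
```

```text
a 0.75 F [ 4.5  2.2 -1.3] Tz -0.05 t 21.6 c 69.7,3.5
a 0.90 F [ 5.5  2.8 -2.3] Tz -0.07 t 21.9 c 69.7,3.8
a 1.05 F [4.3 2.3 0. ] Tz -0.05 t 22.4 c 69.7,4.1
a 1.20 F [ 6.6  1.1 -0.9] Tz 0.01 t 22.8 c 69.8,4.4
a 1.35 F [4.3 0.5 1.2] Tz -0.02 t 23.1 c 69.9,4.6
a 1.50 F [4.7 0.2 2.6] Tz -0.07 t 23.6 c 70.0,4.8
a 1.65 F [ 5.4 -1.6  4.7] Tz 0.08 t 23.9 c 70.2,5.0
a 1.80 F [ 4.2 -1.6  5.9] Tz -0.08 t 24.4 c 70.4,5.1
a 1.95 F [ 3.5 -0.8  5.8] Tz -0.05 t 24.8 c 70.5,5.2
a 2.10 F [ 3.  -1.9  7. ] Tz -0.03 t 25.1 c 70.7,5.3
```

Run:
```python
from turn import *
a,*c=json.load(open("cam.json"))
turn(a,3.5,.07,np.array(c),.2,.16)
st()
sleep(.5); print([round(current_torque()[2],2) for _ in range(5)])
```

```text
a 2.17 F [ 3.4 -0.8  7. ] Tz -0.07 t 25.6 c 70.8,5.5
a 2.24 F [ 1.6 -1.1  7.7] Tz -0.03 t 26.1 c 70.8,5.5
a 2.31 F [ 1.9 -1.   8.1] Tz -0.05 t 26.5 c 70.9,5.5
a 2.38 F [ 1.9 -1.9  7. ] Tz -0.06 t 26.9 c 71.0,5.6
a 2.45 F [ 1.7 -1.7  9.1] Tz -0.09 t 27.4 c 71.1,5.6
a 2.52 F [ 0.8 -1.4  9. ] Tz -0.08 t 27.9 c 71.1,5.6
a 2.59 F [ 2.  -1.2  8.5] Tz -0.04 t 28.3 c 71.2,5.6
a 2.66 F [ 1.4 -0.3  8.4] Tz -0.01 t 28.8 c 71.2,5.6
a 2.73 F [ 1.8 -0.6  9. ] Tz -0.04 t 29.2 c 71.2,5.6
a 2.80 F [ 1.  -1.9  8.6] Tz -0.04 t 29.6 c 71.3,5.6
a 2.87 F [ 1.2 -1.3  8.8] Tz -0.04 t 30.1 c 71.3,5.6
a 2.94 F [ 0.7 -1.2  8.9] Tz 0.00 t 30.6 c 71.3,5.6
a 3.01 F [ 1.3 -1.6  9.6] Tz 0.01 t 31.0 c 71.4,5.7
a 3.08 F [ 0.6 -0.   9.9] Tz -0.02 t 31.4 c 71.4,5.7
a 3.15 F [ 0.1 -0.6 10.5] Tz -0.04 t 31.9 c 71.4,5.7
a 3.22 F [ 1.  -0.3 10.6] Tz -0.00 t 32.4 c 71.4,5.7
a 3.29 F [-0.2 -1.2  9.5] Tz -0.00 t 32.8 c 71.4,5.7
a 3.36 F [ 0.9 -0.1 10.7] Tz 0.04 t 33.2 c 71.4,5.7
a 3.43 F [ 0.7 -1.1 10.2] Tz -0.01 t 33.7 c 71.4,5.7
a 3.50 F [-1.4  0.4 10.1] Tz 0.31 t 34.1 c 71.4,5.7
STOP
 t 34.1 m [70.6  4.5 77.4] F [-1.4  0.4 10.1] T [ 0.06 -0.19  0.31] gap 9.4
[np.float64(0.31), np.float64(0.31), np.float64(0.31), np.float64(0.31), np.float64(0.31)]
```

Run:
```python
from h import *
print("q6",current_joint_pos()[5])
move_gripper(.03); st("open")
p=current_position(); servo_line([p[0],p[1],.15],rate=.12)
servo_line(M(-.10,.12,.25),rate=.4)
c=capture("top");cv2.imwrite("pics/top3.png",cv2.resize(c["image"][150:310,240:440],None,fx=3,fy=3));W=cloud(c)
for q,zl in (("cam",(.09,.105)),("board",(.1,.115)),("board",(.066,.0765))):
    s=silhouettes("top",q)
    if s:
        pp=W[s[0]["region"]];pp=pp[(pp[:,2]>zl[0])&(pp[:,2]<zl[1])][:,:2]
        if len(pp)>5:
            r=cv2.minAreaRect((pp*1000).astype(np.float32)); m=np.array(r[0])/1000-O; print(q,len(pp),r[1],r[2],"mould",m@D*1e3,m@E_*1e3)
c=capture("side");cv2.imwrite("pics/side3.png",cv2.resize(c["image"][190:310,240:400],None,fx=5,fy=5))
st()
```

```text
q6 2.826844305734146
open t 35.2 m [71.2  5.3 76.7] F [1.1 0.2 0.9] T [0.09 0.01 0.02] gap 29.9Traceback (most recent call last):
  File "<stdin>", line 5, in <module>
bench.PlanningError: the arm cannot follow that straight line within its joint ranges
```

```bash
cat > look.py <<'E'
from h import *
def look(i):
    c=capture("top");cv2.imwrite(f"pics/top{i}.png",cv2.resize(c["image"][150:310,240:440],None,fx=3,fy=3));W=cloud(c)
    for q,zl in (("cam",(.09,.105)),("board",(.1,.115)),("board",(.066,.0765))):
        s=silhouettes("top",q)
        if s:
            pp=W[s[0]["region"]];pp=pp[(pp[:,2]>zl[0])&(pp[:,2]<zl[1])][:,:2]
            if len(pp)>5:
                r=cv2.minAreaRect((pp*1000).astype(np.float32)); m=np.array(r[0])/1000-O; print(q,len(pp),r[1],r[2],"mould",m@D*1e3,m@E_*1e3)
    c=capture("side");cv2.imwrite(f"pics/side{i}.png",cv2.resize(c["image"][190:310,240:400],None,fx=5,fy=5))
    st()
E
python3 - <<'E'
from look import *
move_ptp(M(-.10,.12,.25),quat(YAW+np.pi/2)); look(3)
E
```

```text
cam 78 (10.476850509643555, 39.78565979003906) 11.521456718444824 mould 70.90220962775275 2.706751171025982
board 165 (44.228302001953125, 19.626407623291016) 29.91249656677246 mould -8.017151013667052 5.621555506358891
board 526 (204.08717346191406, 20.421865463256836) 29.088132858276367 mould -8.081819954813312 4.870827290936004
 t 38.9 m [-99.9 120.  250. ] F [-0.  -0.3 -0.9] T [-0.02 -0.14 -0.04] gap 30.3
```

View pics/top3.png

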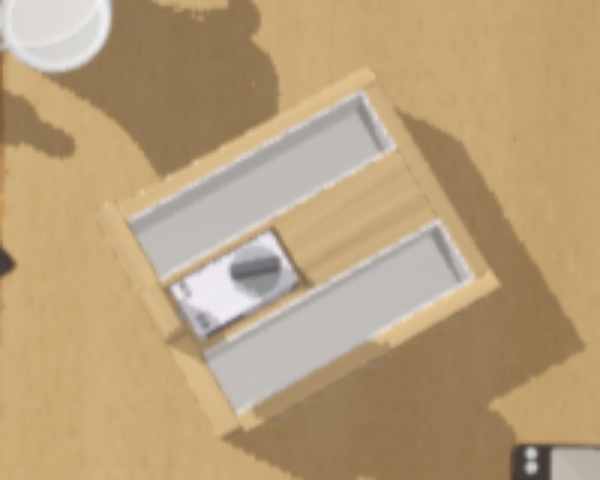

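View pics/side3.png

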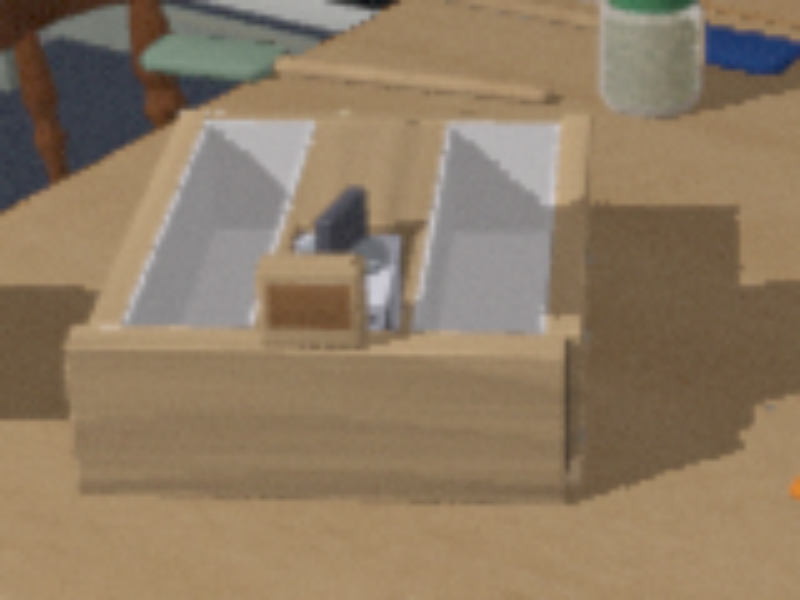

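The board is home: it moved 3.6 mm in and sits square at about 29.4°. The moment rose steeply to a lasting 0.31 N m, and the wing has stayed at about 3.45 rad. The board is standing, and the robot is clear.

```bash
python3 -c "
from bench import *
print(close_job(),current_clock())"
```

```text
the job is handed in; nothing more can be done
the job is handed in; nothing more can be done
```

I handed the job in with the board locked and standing: it is drawn home against the seal, the cam is tight at about 3.45 rad (0.31 N m held on the wing), the robot is clear, and about 39 of the 72 s were used; the judging result was not shown.

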